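# Pop the battery hatch of the stage pickup box

### The job

Open the battery hatch of the wooden pickup box that has the wide hatch: with closed fingertips press the ribbed free end of the hatch right down once so that its push-push catch lets go, then take the hand away so that the hatch pops up, and see that it stays standing open. Do not push it shut again; leave the narrow hatch on the other box shut, do not shove or lift either box, and leave the other things on the bench where they are.

Things in the scene. Friction and masses are not known exactly. Their poses are not given: they have to be found in the camera images.
- wide_box: loose wooden box with the WIDE black hatch on top, 130 x 100 x 55 mm high, 0.8 to 1.2 kg; origin at the centre of its underside, x points from the hatch's free end to its hinged end, z up. The hatch is 56 mm wide (y), 76 mm long (x); hinge line parallel to y at x = +36, z = 58 mm, free end at x = -40 mm; shut, its top lies at z = 63 mm, 8 mm proud of the box, so a wide fingertip can still press it
- narrow_box: loose wooden box with the NARROW black hatch on top, 130 x 78 x 55 mm high, 0.7 to 1.1 kg; origin at the centre of its underside, x points from the hatch's free end to its hinged end, z up. The hatch is 30 mm wide (y), 76 mm long (x); hinge line parallel to y at x = +36, z = 58 mm, free end at x = -40 mm; shut, its top lies at z = 63 mm, 8 mm proud of the box, so a wide fingertip can still press it
- wide_hatch_pad (a point): on the top face of the wide hatch, middle of its ribbed free end: the place to press. Box frame when shut: (-26.5, 0, 63) mm; it is 62.5 mm from the hinge line and moves with the hatch
- wide_hatch (a joint): hatch angle, rad: about 0.01 latched shut, negative pressed in (hard stop -0.085, 5.3 mm down at the pad), positive open (stop 0.9). Push-push catch: pressing the pad down takes 2 to 4 N up to that stop; it lets go only well down (past -0.06); when the finger then withdraws, a spring swings the hatch to 0.9 in about a second, free end up to 125 mm above the table. Pushing it fully down again latches it shut
- narrow_hatch_pad (a point): the same point on the narrow hatch, (-26.5, 0, 63) mm in its box's frame when shut; not to be pressed
- narrow_hatch (a joint): angle of the narrow hatch in rad, same kind of catch, about 0.01 latched shut; to stay shut
- battery: bystander: loose rectangular battery standing on end, 26 x 17 x 48 mm high; origin under it, on the table
- rosin: bystander: round flat metal tin, 54 mm across, 21 mm high; origin under it, on the table
- tuning_key: bystander: T-shaped tuning key lying flat, 105 mm long with an 85 mm wide wooden grip, 20 mm high; origin under it, on the table
- bridge: bystander: pale wooden instrument bridge, 12 x 110 x 34 mm high; origin under it, on the table
- mallet: bystander: drum mallet lying down, 250 mm long, 44 mm cork head; origin under it, on the table
- glue_jar: bystander: glue jar, 64 mm across, 85 mm high; origin under it, on the table
- peg_bowl: bystander: dark wooden bowl, 100 mm across, 45 mm high; origin under it, on the table
Mind the look-alikes: they are no part of the job. What is shaped like the wide_box but blue or purple is not meant.

How it is judged:
On the way, in this order (a step that is already met when the one before it is completed fails the run):
1. the wide hatch is pressed right down by the fingers (value of joint wide_hatch below -0.045 rad and contact force between the fingers and wide_box above 0.5 N), for 0.02 s.
2. the wide hatch has popped up and stands open for a second with no finger on it (value of joint wide_hatch above 0.7 rad and contact force between the fingers and wide_box below 0.1 N), for 1 s.
At the end, for the whole second after the job is handed in: the wide hatch stands open by itself (over 0.7 rad), the narrow hatch is shut (within 0.03 rad), neither box is more than 30 mm from where it stood, all at rest (all of step 2 and value of joint narrow_hatch between -0.03 and 0.03 rad and not (distance of wide_box from where it was at the start of the episode above 0.03 m) and not (distance of narrow_box from where it was at the start of the episode above 0.03 m) and linear speed of wide_box below 0.02 m/s); the robot touches nothing.
It fails at once if the popped hatch is pushed shut again (value of joint wide_hatch between 0.1 and 0.75 rad and velocity of joint wide_hatch below -0.1 rad/s).
It fails at once if the narrow hatch is pressed in or opened (value of joint narrow_hatch below -0.03 rad or value of joint narrow_hatch above 0.05 rad).
It fails at once if a box is lifted (over 12 mm) or shoved (over 30 mm) (height (world z) of any of wide_box, narrow_box above 0.012 m or distance of any of wide_box, narrow_box from where it was at the start of the episode above 0.03 m).
It fails at once if a bystander is moved more than 30 mm (distance of any of battery, rosin, tuning_key, bridge, mallet, glue_jar, peg_bowl from where it was at the start of the episode above 0.03 m).
It also fails if it takes over 34 s, if anything falls off the work surface, if the arm or the gripper's body presses on something with over 40 N, if the wrist force passes 120 N, or if a joint passes its speed limit or range.

### The arm

A 7-joint arm with a two-finger parallel gripper is mounted at the origin on the work surface. World frame = base frame: x ahead of the robot, y to its left, z up, the work surface at z = 0. Lengths are in m, angles in rad, forces in N, time in s.
With the tool pointing down it reaches from about 0.425 to 0.875 m from the base axis. Payload 4.7 kg.
Tool frame: the origin (TCP) lies midway between the tips of the shut fingers; the grasp point (between the pads) lies 19 mm behind it; z points along the fingers, x is the direction in which the jaws open and shut, and the axes are right-handed (so a half turn about z gives the same grasp; the last joint's range is limited). The gripper opens to 87 mm and grips with 3 to 60 N. Pads are 19 mm wide; open, the fingers measure 117 mm over their backs; the gripper's body (75 mm by 190 mm) begins 51 mm behind the grasp point.
Start: joints at [-1.213, 0.321, -0.07, 1.45, 0.023, 1.371, -0.057], TCP at [0.219, 0.612, 0.223] pointing down, gripper open.
Joint ranges: [-2.86, 2.86], [-0.3, 2.09], [-1.38, 1.24], [0.06, 2.45], [-1.56, 4.7], [0.09, 2.05], [-2.69, 2.69]. Speed limits (rad/s): [2.57, 2.57, 3.14, 3.14, 3.14, 3.14, 3.14].

### API

Orientations are given as a rotation vector (axis times angle).
In Python, from bench import get_state, eyes, ticket gives the robot as it stands.
- The arm moves only by the tool carry_out, never from a script. Its argument "motion" is a list of rows, each a list of 2 entries, a list of its own where there are three numbers: the shift along the world's x, y, z in m, then the turn about the world's z in rad. A call has 1 to 20 rows; each row is the pose to reach, as a shift and turn from the pose commanded when the call began; what a row does not reach only later rows make up. A row lasts 1/10 s, in which the tool goes at most 50 mm and 8.59 degrees, less where a joint would pass 70% of its speed; a pose out of reach is approached as far as the arm can. A call with a gripper value outside its range is refused whole. "grip" is the gripper command: -1 is fully open, 1 is shut, values between are in proportion, set as the call begins (left out, the last holds). The fingers move at their own pace and stop on an object; "squeeze" is the grip in N (left out, the last holds). Time passes only in rows, so rows that repeat a pose let the fingers close. It gives the time, the measured TCP pose, the force and the opening at its end, in the units of the state.
- get_state(): the state, without advancing time (a new reading comes with each control period).
- eyes.get_image(name): name is "side" or "top"; returns a dict with "pixels" (420x560x3 uint8, blue, green, red), "mtx" (3x3 intrinsics, pixels), "extrinsics" (4x4, takes a point from camera to world coordinates). Camera axes: x right, y down, z forward; pixel columns grow to the right and rows downward; lengths in m; the calibration is good to about 2 mm. A picture is of the moment at which its call begins. There is no depth.
- ticket.close_job(): hands the job in, once; it reports no verdict.
The state is a dict: "time": time; "joint_positions": joint angles; "qd": joint speeds; "joint_torque": joint torques, N m; "position": TCP position; "tool_rot": TCP orientation; "ft_force": force on the tool from outside, world axes, zero at the start; "torque": the same for the moment, N m; "grip_width": opening from 0.0 (shut) to 1.0 (fully open).
Only numpy, scipy, OpenCV 4.12 (cv2) and the standard library are available. Lean on these libraries where they do the work, as an engineer would, in place of code of your own. Each camera call takes 0.05 s, during which the arm holds its last target. There are 200 camera calls.

## Working session

There is one attempt and no reset: what is moved stays moved. The work goes in short steps, Python scripts to look and compute and a tool call to move; the robot and the scene stay as the last step left them, time stands still between calls to the robot, and variables do not carry over. Pictures are saved under pics/ and viewed, about 8 in all and at most 12, crops included, and the job is handed in when it is done.

Besides the shell and the picture viewer there is one more tool, called after "Emit:" as a command line: name --argument value ..., lists and objects as JSON in quotes. carry_out: Moves the arm, as the interface text tells. Its arguments: {"type":"object","properties":{"motion":{"type":"array","items":{"type":"array"}},"grip":{"type":"number"},"squeeze":{"type":"number"}},"required":["motion"]}

```bash
mkdir -p pics
python3 - <<'E'
from bench import get_state, eyes
import cv2,numpy as np
s=get_state();print(s['time'],s['position'],s['tool_rot'],s['grip_width'],s['ft_force'])
for n in('side','top'):
    d=eyes.get_image(n);cv2.imwrite(f'pics/{n}0.png',d['pixels']);np.savez(f'{n}.npz',K=d['mtx'],T=d['extrinsics'])
    print(n,d['mtx'].tolist(),np.round(d['extrinsics'],3).tolist())
E
```

```text
0.0 [0.21892227 0.61144386 0.22146782] [ 2.56767608e+00  1.80816834e+00 -2.37437627e-03] 1.0037137431941672 [-1.2110478  -1.2056202   1.14652412]
side [[474.3567319163501, 0.0, 284.66753245130246], [0.0, 474.3567319163501, 205.470301716905], [0.0, 0.0, 1.0]] [[0.966, -0.172, 0.196, 0.253], [-0.26, -0.62, 0.741, -0.937], [-0.006, -0.766, -0.643, 0.86], [0.0, 0.0, 0.0, 1.0]]
top [[387.29169114244803, 0.0, 281.67164804099707], [0.0, 387.29169114244803, 209.276849542145], [0.0, 0.0, 1.0]] [[-0.011, -0.984, 0.178, 0.281], [-1.0, 0.013, 0.011, -0.028], [-0.013, -0.177, -0.984, 1.375], [0.0, 0.0, 0.0, 1.0]]
```

View pics/top0.png

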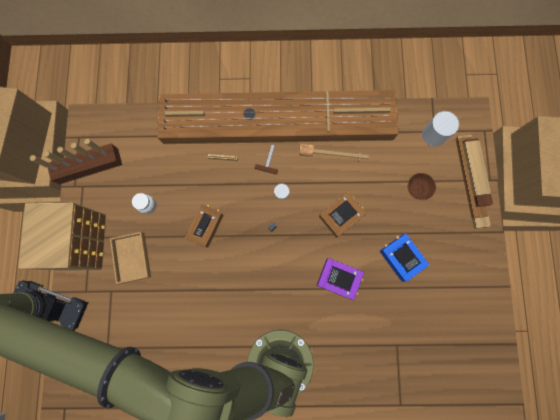

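View pics/side0.png

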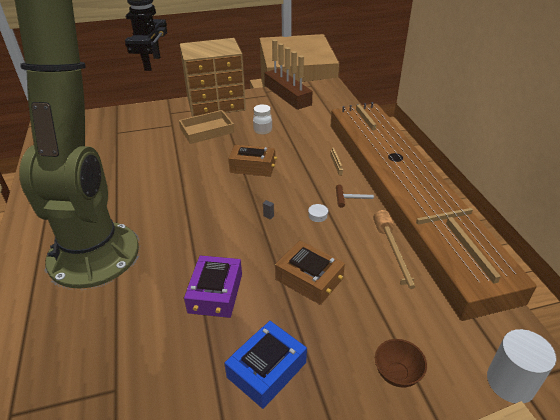

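The wide wooden box is at top pixel (343,215) and side pixel (310,270). The narrow one is at top (204,225). I'll enlarge the wide box in both views and measure its hatch.

```bash
cat > h.py <<'E'
import cv2,numpy as np
def ray(n,uv,z):
    f=np.load(f'{n}.npz');T=f['T'];d=T[:3,:3]@np.linalg.inv(f['K'])@[uv[0],uv[1],1];o=T[:3,3]
    return o+d*(z-o[2])/d[2]
def proj(n,p):
    f=np.load(f'{n}.npz');q=f['K']@(np.linalg.inv(f['T'])@[*p,1])[:3];return q[:2]/q[2]
E
python3 - <<'E'
from h import *
out=[]
for n,(x,y,w,h) in dict(top=(313,188,60,56),side=(268,236,84,78)).items():
    im=cv2.imread(f'pics/{n}0.png');c=im[y:y+h,x:x+w]
    out.append(cv2.resize(c,(400,int(400*h/w)),interpolation=cv2.INTER_CUBIC)[:370])
    m=(c.max(2)<60).astype(np.uint8)
    cs=cv2.findContours(m,cv2.RETR_EXTERNAL,cv2.CHAIN_APPROX_NONE)[0]
    k=max(cs,key=cv2.contourArea);r=cv2.minAreaRect(k);b=cv2.boxPoints(r)+[x,y]
    P=np.array([ray(n,p,.063) for p in b]);print(n,np.round(b,1).tolist());print(P.round(4).tolist(),P.mean(0).round(4),[np.linalg.norm(P[i]-P[i-1]).round(4) for i in range(4)])
cv2.imwrite('pics/z.png',np.hstack(out))
E
```

```text
top [[335.2, 208.9], [347.2, 200.2], [356.0, 212.3], [344.0, 221.0]]
[[0.516, -0.1977, 0.063], [0.5459, -0.2399, 0.063], [0.5033, -0.2682, 0.063], [0.4738, -0.2261, 0.063]] [ 0.5098 -0.2329  0.063 ] [np.float64(0.051), np.float64(0.0517), np.float64(0.0512), np.float64(0.0514)]
side [[288.3, 263.3], [298.2, 244.3], [329.2, 260.7], [319.3, 279.6]]
[[0.4498, -0.2187, 0.063], [0.489, -0.1659, 0.063], [0.5426, -0.2357, 0.063], [0.5026, -0.2839, 0.063]] [ 0.496 -0.226  0.063] [np.float64(0.0839), np.float64(0.0658), np.float64(0.088), np.float64(0.0626)]
```

View pics/z.png

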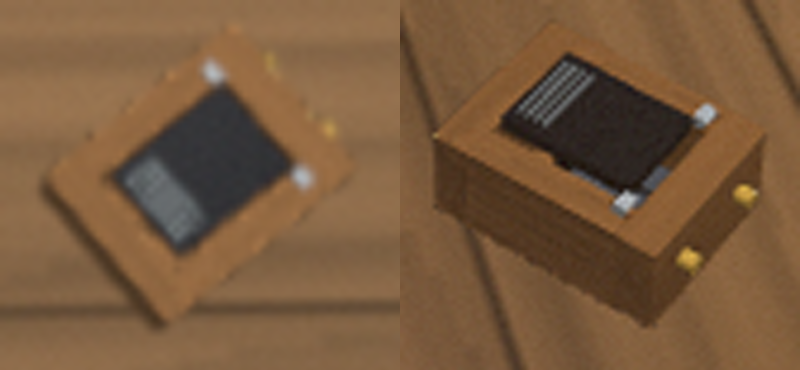

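The ribbed free end is at about top pixel (337.8,218.8), which is image lower-left, and side pixel (300.8,255.3). The hinge blocks are on the opposite edge. I'll take the rib centre from both views and check it against the box's top corners.

Run:
```python
from h import *
s=400/60;t=lambda u,v:(313+u/s-.4,188+v/s-.4)
q=400/84;g=lambda u,v:(268+(u-400)/q-.4,236+v/q-.4)
print('pad',ray('top',t(165,205),.063),ray('side',g(556,92),.063))
for n,f,c in(('top',t,[(113,178),(183,255),(293,168),(222,85)]),('side',g,[(568,55),(503,122),(635,190),(700,120)])):
    P=np.array([ray(n,f(*a),.063) for a in c]);L=[np.linalg.norm(P[i]-P[i-1]).round(4) for i in range(4)]
    x=P[2:].mean(0)-P[:2].mean(0);u=x/np.linalg.norm(x)
    print(n,P[:,:2].round(3).tolist(),L,'yaw',np.degrees(np.arctan2(x[1],x[0])),'pad',P[:2].mean(0)+.0135*u)
for n,f,c in(('top',t,[(48,178),(165,322),(350,165),(232,28)]),('side',g,[(550,22),(435,135),(655,255),(765,133)])):
    P=np.array([ray(n,f(*a),.055) for a in c]);L=[np.linalg.norm(P[i]-P[i-1]).round(4) for i in range(4)]
    x=P[2:].mean(0)-P[:2].mean(0);u=x/np.linalg.norm(x)
    print(n,L,P.mean(0),'yaw',np.degrees(np.arctan2(x[1],x[0])),'pad',P.mean(0)-.0265*u)
```

```text
pad [ 0.48320906 -0.20374841  0.063     ] [ 0.48393249 -0.20067079  0.063     ]
top [[0.498, -0.178], [0.457, -0.212], [0.502, -0.27], [0.546, -0.235]] [np.float64(0.0752), np.float64(0.053), np.float64(0.0731), np.float64(0.056)] yaw -51.49547330419752 pad [ 0.485823   -0.20534422  0.063     ]
side [[0.497, -0.178], [0.454, -0.213], [0.501, -0.271], [0.545, -0.237]] [np.float64(0.0765), np.float64(0.0558), np.float64(0.0752), np.float64(0.0557)] yaw -50.56307607897325 pad [ 0.48385724 -0.20589047  0.063     ]
top [np.float64(0.1256), np.float64(0.095), np.float64(0.1271), np.float64(0.0935)] [ 0.50121069 -0.22294945  0.055     ] yaw -51.17211804963669 pad [ 0.48459564 -0.20230508  0.055     ]
side [np.float64(0.1281), np.float64(0.0967), np.float64(0.1266), np.float64(0.095)] [ 0.49885682 -0.22530227  0.055     ] yaw -51.84129658008412 pad [ 0.48248401 -0.20446526  0.055     ]
```

Both views agree: pad at about (0.484, -0.204, 0.063), box yaw about -51°. The sizes come out at 76 x 56 and 127 x 95 mm, which fits the wide box. I'll travel high, shut the fingers and turn the jaws along the hatch's width, a turn of about -0.55 rad.

Emit:
carry_out --motion '[[[0.028,-0.031,0],-0.03],[[0.056,-0.062,0],-0.06],[[0.084,-0.093,0],-0.09],[[0.112,-0.124,0],-0.12],[[0.14,-0.155,0],-0.15],[[0.168,-0.186,0],-0.18],[[0.196,-0.217,0],-0.21],[[0.224,-0.248,0],-0.24],[[0.252,-0.279,0],-0.27],[[0.28,-0.31,0],-0.3],[[0.285,-0.35,0],-0.33],[[0.285,-0.395,0],-0.36],[[0.285,-0.44,0],-0.39],[[0.285,-0.485,0],-0.42],[[0.285,-0.53,0],-0.45],[[0.285,-0.575,0],-0.48],[[0.28,-0.62,0],-0.5],[[0.275,-0.665,0],-0.52],[[0.27,-0.71,0],-0.54],[[0.268,-0.75,0],-0.55]]' --grip 1

```text
time: 2.1
position: [0.4861, -0.1404, 0.2225]
tool_rot: [-2.964, -1.041, -0.0]
ft_force: [0.8, -0.4, 0.1]
grip_width: 0.008
```

Emit:
carry_out --motion '[[[-0.001,-0.035,-0.02],0],[[-0.003,-0.065,-0.05],0],[[-0.003,-0.065,-0.09],0],[[-0.003,-0.065,-0.12],0],[[-0.003,-0.065,-0.135],0],[[-0.003,-0.065,-0.135],0],[[-0.003,-0.065,-0.135],0]]'

```text
time: 2.8
position: [0.4848, -0.2031, 0.0885]
tool_rot: [2.962, 1.044, 0.001]
ft_force: [-0.2, 0.5, 0.3]
grip_width: 0.006
```

Run:
```python
from h import *
from bench import get_state, eyes
s=get_state();p=s['position'];print(s['time'],p,s['ft_force'])
out=[]
for n in('top','side'):
    d=eyes.get_image(n)['pixels'];u=proj(n,p);v=proj(n,[.484,-.204,.063]);print(n,u,v)
    x,y=int(v[0])-45,int(v[1])-45
    out.append(cv2.resize(d[y:y+90,x:x+90],(400,400),interpolation=cv2.INTER_CUBIC))
    for a,col in((u,(0,255,0)),(v,(0,0,255))):
        cv2.circle(out[-1],tuple(((a-[x,y]+.5)*400/90).astype(int).tolist()),3,col,-1)
cv2.imwrite('pics/z2.png',np.hstack(out))
```

```text
2.8 [ 0.48484681 -0.20311135  0.08849146] [-0.19307864  0.49358478  0.26647193]
top [338.11935784 216.69799172] [337.41512543 218.12056337]
side [301.22064722 247.79578944] [300.79650674 255.91458286]
```

View pics/z2.png

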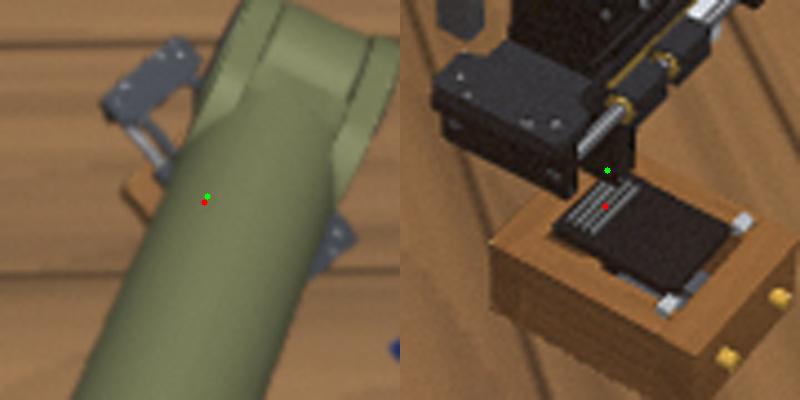

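In the side view the fingertips (about (615,170) in the crop) are right above the ribs, whose target is at (604,207). Pressing down gently now.

Emit:
carry_out --motion '[[[0,-0.001,-0.01],0],[[0,-0.001,-0.018],0],[[0,-0.001,-0.022],0],[[0,-0.001,-0.025],0],[[0,-0.001,-0.027],0],[[0,-0.001,-0.028],0],[[0,-0.001,-0.029],0],[[0,-0.001,-0.029],0]]'

```text
time: 3.7
position: [0.4837, -0.2037, 0.0588]
tool_rot: [-2.962, -1.043, 0.001]
ft_force: [-2.7, 2.9, 4.0]
grip_width: 0.004
```

Emit:
carry_out --motion '[[[0,0,-0.001],0],[[0,0,-0.002],0],[[0,0,-0.003],0],[[0,0,-0.003],0]]'

```text
time: 4.1
position: [0.4838, -0.2037, 0.0578]
tool_rot: [-2.961, -1.042, 0.0]
ft_force: [-9.9, 6.0, 21.8]
grip_width: 0.005
```

The force has risen to 22 N at z = 0.0578, which is the hard stop. Withdrawing up and away from the hinge.

Emit:
carry_out --motion '[[[0,0,0.015],0],[[-0.005,0.007,0.05],0],[[-0.012,0.015,0.095],0],[[-0.012,0.03,0.14],0],[[-0.012,0.06,0.17],0],[[0,0.1,0.18],0],[[0,0.145,0.18],0],[[0,0.19,0.18],0],[[0,0.23,0.18],0],[[0,0.23,0.18],0],[[0,0.23,0.18],0],[[0,0.23,0.18],0],[[0,0.23,0.18],0],[[0,0.23,0.18],0],[[0,0.23,0.18],0],[[0,0.23,0.18],0],[[0,0.23,0.18],0],[[0,0.23,0.18],0],[[0,0.23,0.18],0],[[0,0.23,0.18],0]]'

```text
time: 6.1
position: [0.4841, 0.026, 0.2356]
tool_rot: [2.963, 1.043, 0.0]
ft_force: [-0.2, -0.4, -0.1]
grip_width: 0.003
```

Run:
```python
from h import *
from bench import eyes
d=eyes.get_image('side')['pixels'];cv2.imwrite('pics/s3.png',cv2.resize(d[100:330,160:400],(720,600)[:2] and (600,575),interpolation=cv2.INTER_CUBIC))
```

```text
(no output)
```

View pics/s3.png

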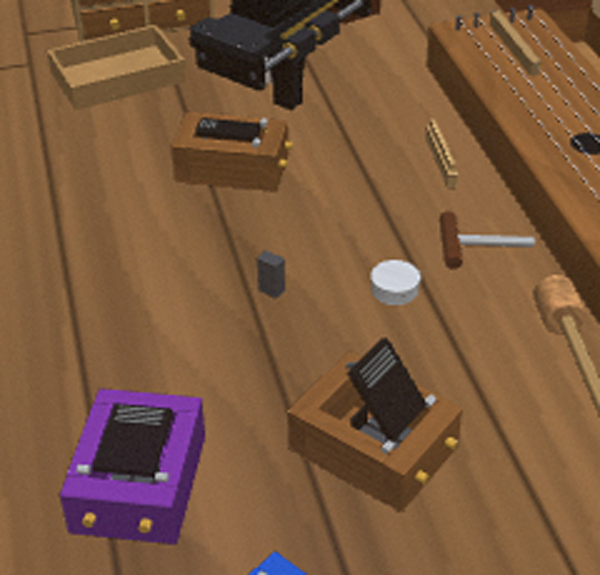

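The hatch stands open, with its free end at about crop (372,350), and the narrow hatch is shut. I'll wait a bit over a second so the step-2 hold passes, then check that nothing has shifted and hand in.

Emit:
carry_out --motion '[[[0,0,0],0],[[0,0,0],0],[[0,0,0],0],[[0,0,0],0],[[0,0,0],0],[[0,0,0],0],[[0,0,0],0],[[0,0,0],0],[[0,0,0],0],[[0,0,0],0],[[0,0,0],0],[[0,0,0],0],[[0,0,0],0],[[0,0,0],0],[[0,0,0],0]]'

```text
time: 7.65
position: [0.4841, 0.026, 0.2356]
tool_rot: [2.963, 1.043, 0.0]
ft_force: [-0.5, -0.2, 0.8]
grip_width: 0.005
```

Run:
```python
from h import *
from bench import eyes
a=cv2.imread('pics/side0.png');b=eyes.get_image('side')['pixels'];cv2.imwrite('pics/s4.png',b)
s=lambda i:cv2.resize(i[225:310,262:362],(400,340),interpolation=cv2.INTER_CUBIC)
cv2.imwrite('pics/z4.png',np.hstack([s(a),s(b)]))
# expected free-end middle at 0.9 rad: top edge, from box pose
u=np.array([np.cos(np.radians(-51)),np.sin(np.radians(-51))]);c=np.array([.5005,-.2245])
for q in(.7,.9):
    r,h=.076,.005;xb=.036-r*np.cos(q)+h*np.sin(q);z=.058+r*np.sin(q)+h*np.cos(q)
    print(q,(proj('side',[*(c+u*xb),z])-[262,225])*4)
e=cv2.absdiff(a,b).max(2)>50; e[225:310,262:362]=0; e[:150,:]=0
print('changed px elsewhere',e[:, 150:].sum(), np.argwhere(e[:,150:])[:5].tolist())
```

```text
0.7 [167.36012049  69.97867623]
0.9 [184.97506164  65.80681538]
changed px elsewhere 0 []
```

View pics/z4.png

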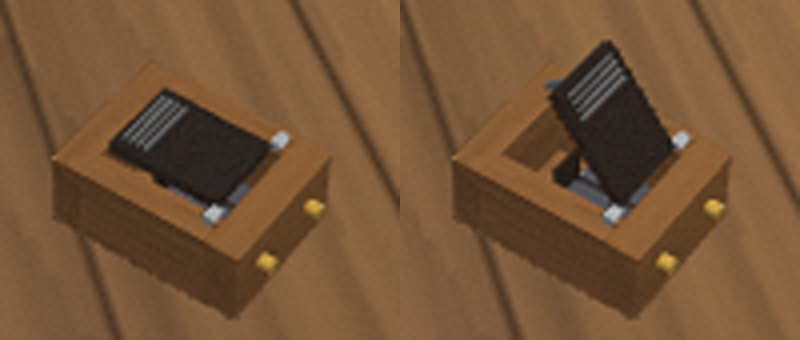

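The box corners are in the same pixels as before. The free edge runs from (605,42) to (550,92), so its middle is about (178,67) in crop coordinates. That falls between the predictions for 0.7 rad (167,70) and 0.9 rad (185,66), nearer 0.9. Handing in.

```bash
python3 -c "
from bench import ticket
print(ticket.close_job())"
```

```text
the job is handed in; nothing more can be done
None
```

The wide box's hatch is open and the job is handed in at about 7.7 s of robot time; no verdict was reported.

- **Press:** With the fingers shut, I pressed the ribbed end once at about (0.484, -0.204). It stopped hard at z = 0.0578 m with 22 N vertical force. I then drew the hand up and away from the hinge, and the hatch popped up.
- **Hatch angle:** It was still standing open about 3.5 s after I let go. In the side view it stands at roughly 0.8–0.9 rad. That is a pixel estimate, since the joint angle itself can't be read.
- **Boxes and bystanders:** The wide box's corners are in the same pixels as before. The side-view comparison showed no change elsewhere on the main bench area. It left out the top and left edges of the picture. The narrow box's hatch lies near the edge of that comparison, but I saw it shut in the picture taken after the pop.
- **Hand:** It is clear of everything, 0.236 m above the bench, with wrist force near zero.

No check failed or disagreed.

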